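Switch on the grinder at its guarded switch

TASK

Switch on the bench grinder at the switch box with the red guard: with a fingertip push the red guard up and back until it stays open, flip the toggle beneath fully over to the rear, then tip the guard forward again so that it drops fully shut over the toggle. Only push, do not pick anything up: keep both switch boxes standing where they are, leave the yellow guard and its toggle alone, and do not disturb the other things on the bench.

Things in the scene. Friction and masses are not known exactly. Their poses are not given: they have to be found in the camera images.
- red_box: grey steel switch box, 150 (x) x 110 (y) x 60 mm high, 2.4 kg, standing loose on rubber feet; origin under its centre on the bench; its own x points from its front edge (nearer the robot) to its rear, z up. On its deck, 60 mm up, sits a red hinged guard over a toggle
- red_guard (a joint): angle of the red guard (rad): 0 shut, 1.75 laid back against its stop. A hood of 3 mm sheet, 60 mm long, 50 mm wide, open underneath and at the rear, 80 g; top 57 mm above the deck, front face 60 mm before the hinge. It turns on a free hinge at its rear end: the front rises and swings to the rear. Beyond about 0.9 rad it falls back and stays, from less it falls shut; no spring
- red_guard_hinge (a point): middle of the red guard's hinge line: 25 mm to the rear of the box's centre, 70 mm above the bench; the line runs along the box's y
- red_guard_tab (a point): middle of the top edge of the red guard's upright finger tab, 40 mm wide, 4 mm thick, 20 mm proud of the hood, flush with its front face; turns with the guard. Shut: 58 mm in front of the hinge line and 67 mm above it; pushed to the rear along its arc it opens the guard. Laid back: the rearmost part, 76 mm behind the hinge line, 45 mm above it; pushed forward from behind it stands the guard up
- red_toggle (a joint): angle of the toggle under the red guard (rad): 0 = leaning to the box's front (off), 0.9 = leaning to its rear against the stop (on). It stays where it is left; about 2 N sideways moves it
- red_toggle_tip (a point): centre of the 12 mm ball end of that steel toggle, a 9 mm rod; 34 mm from its pivot, which lies 4 mm above the deck and 8 mm in front of the box's centre
- yellow_box: grey steel switch box, 150 (x) x 110 (y) x 60 mm high, 2.4 kg, standing loose on rubber feet; origin under its centre on the bench; its own x points from its front edge (nearer the robot) to its rear, z up. On its deck, 60 mm up, sits a yellow hinged guard over a toggle: same make and sizes as the other, not to be operated
- yellow_guard (a joint): angle of the yellow guard (rad), 0 shut
- yellow_toggle (a joint): angle of the toggle under the yellow guard (rad), 0 to 0.9
- lens: black camera lens standing on end, 64 mm across, 48 mm high; origin under its centre; a bystander
- screwdriver: screwdriver with a red handle, lying on the bench behind the switch boxes; origin under the middle of its length; a bystander
- cup: orange plastic cup, 84 mm across the rim, 85 mm high; origin under its centre; a bystander
- camera: black and silver camera body, 36 x 130 x 93 mm; origin under its centre; a bystander
- jar: small amber glass jar, 60 mm across, 70 mm high; origin under its centre; a bystander

How it is judged:
By the outcome, as a careful person would: the job done as asked, in the order asked, and still so for the second after the job is handed in, with the robot touching nothing.
It also fails if it takes over 58 s, if anything falls off the work surface, if the arm or the gripper's body presses on something with over 40 N, if the wrist force passes 120 N, or if a joint passes its speed limit or range.

ROBOT

A 7-joint arm with a two-finger parallel gripper is mounted at the origin on the work surface. World frame = base frame: x ahead of the robot, y to its left, z up, the work surface at z = 0. Lengths are in mm, angles in degrees, forces in N, time in s.
With the tool pointing down it reaches from about 400 to 750 mm from the base axis. Payload 19.5 kg.
Tool frame: the origin (TCP) lies midway between the tips of the shut fingers; the grasp point (between the pads) lies 19 mm behind it; z points along the fingers, y is the line along which they close (so a half turn about z gives the same grasp; the last joint's range is limited). The gripper opens to 85 mm and grips with 20 to 120 N. Pads are 22 mm wide; open, the fingers measure 114 mm over their backs; the gripper's body (76 mm by 85 mm) begins 54 mm behind the grasp point. The pads swing forward as they close: fully open they stand 13 mm farther back than shut.
Start: joints at [-77.046, 40.479, -1.581, 85.061, 1.261, 54.483, -4.326], TCP at [152.139, 554.48, 231.268] pointing down, gripper open.
Joint ranges: [-155.06, 155.06], [-18.47, 123.98], [-90, 86.84], [0, 140.48], [-83.41, 263.41], [0, 116], [-161.91, 161.91]. Speed limits (degrees/s): [108.29, 108.29, 147.25, 147.25, 172.46, 172.46, 172.46].

INTERFACE

Orientations are given as a 3x3 rotation matrix whose columns are the frame's x, y, z axes.
In Python, from workcell import * gives the robot as it stands. The module is installed in compiled form; this text tells all that it offers.
- The arm moves only by the tool send_rows, never from a script. Its argument "motion" is a list that holds one entry, the list of rows, each a list of 7 numbers: the turn, a rotation vector about the world's x, y, z in degrees, then the shift along the world's x, y, z in cm, then the opening in per cent of the stroke, from 0 (shut) to 100 (fully open). In form: [[[rx, ry, rz, dx, dy, dz, gripper], ...]]. A call has 1 to 5 rows; each row is the pose to reach, as a shift and turn from the pose commanded when the call began; what a row does not reach only later rows make up. A row lasts 1/8 s, in which the tool goes at most 62.5 mm and 10.7 degrees, less where a joint would pass 70% of its speed; a pose out of reach is approached as far as the arm can. A call with a gripper value outside its range is refused whole. The fingers move at their own pace and stop on an object; the grip force is fixed at half the most. Time passes only in rows, so rows that repeat a pose let the fingers close. It gives the time, the measured TCP pose, the force, the opening and the grip force at its end, in the units of the state.
- state(): the state, without advancing time (a new reading comes with each control period).
- snapshot(name): name is "scene" or "top" or "wrist"; returns the picture (420x560x3 uint8, red, green, blue); there is no depth.
- get_calibration(name): a dict with "K" (3x3 intrinsics, pixels), "extrinsics" (4x4, takes a point from world to camera coordinates); the wrist camera has in their place "tool_from_camera" (4x4, takes a point from camera to tool coordinates, whose origin is the TCP and whose axes are the flange's). Camera axes: x right, y down, z forward; pixel columns grow to the right and rows downward; lengths in mm; the calibration is good to about 2 mm. A picture is of the moment at which its call begins: read the wrist's pose just before it. get_calibration takes no time and is no camera call.
- hand_in(): hands the job in; it is judged then, once.
The state is a dict: "time": time; "qpos": joint angles; "joint_velocities": joint speeds; "joint_efforts": joint torques, N m; "tool_pos": TCP position; "tcp_rot": TCP orientation; "contact_force": force on the tool from outside, world axes, zero at the start; "torque": the same for the moment, N m; "grip_width": finger opening in mm; "grasp_force": force on a finger pad.
Only numpy, scipy, OpenCV 4.12 (cv2) and the standard library are available. Lean on these libraries where they do the work, as an engineer would, in place of code of your own. Each camera call takes 0.05 s, during which the arm holds its last target. There are 200 camera calls.

## Working session

There is one attempt and no reset: what is moved stays moved. The work goes in short steps, Python scripts to look and compute and a tool call to move; the robot and the scene stay as the last step left them, time stands still between calls to the robot, and variables do not carry over. Pictures are saved under pics/ and viewed, at most 10 in all, crops included, and the job is handed in when it is done.

Besides the shell and the picture viewer there is one more tool, called by a JSON object that holds its "method" and its "body", one argument or row to a line. send_rows: Moves the arm, as the interface text tells. Its arguments: {"type":"object","properties":{"motion":{"type":"array","items":{"type":"array","items":{"type":"array","items":{"type":"number"}}}}},"required":["motion"]}

```bash
mkdir -p pics; python3 - <<'E'
from workcell import *
import cv2,numpy as np
for n in("scene","top"):
    im=snapshot(n);cv2.imwrite(f"pics/{n}0.png",im[:,:,::-1])
    c=get_calibration(n);print(n,np.round(c["K"],1).tolist(),np.round(c["extrinsics"],3).tolist())
c=get_calibration("wrist");print({k:np.round(v,3).tolist() for k,v in c.items()})
s=state();print(s["time"],s["tool_pos"],np.round(s["tcp_rot"],3).tolist(),s["grip_width"])
a=cv2.imread("pics/scene0.png");b=cv2.imread("pics/top0.png")
E
```

```text
scene [[529.0, 0.0, 278.7], [0.0, 529.0, 208.0], [0.0, 0.0, 1.0]] [[0.696, 0.718, -0.015, -437.291], [0.49, -0.49, -0.721, -227.983], [-0.525, 0.494, -0.693, 1365.108], [0.0, 0.0, 0.0, 1.0]]
top [[491.9, 0.0, 282.3], [0.0, 491.9, 209.9], [0.0, 0.0, 1.0]] [[0.022, -1.0, -0.005, -32.082], [-0.992, -0.021, -0.121, 619.998], [0.121, 0.007, -0.993, 913.262], [0.0, 0.0, 0.0, 1.0]]
{'K': [[295.445, 0.0, 277.71], [0.0, 295.445, 210.933], [0.0, 0.0, 1.0]], 'tool_from_camera': [[-0.0, -0.965, -0.263, 66.57], [1.0, -0.0, 0.0, -1.113], [-0.0, -0.263, 0.965, -143.07], [0.0, 0.0, 0.0, 1.0]]}
0.1 [152.08699147 554.29264954 230.8841931 ] [[-0.964, 0.265, -0.0], [0.265, 0.964, -0.001], [-0.0, -0.001, -1.0]] 85.53575691365155
```

View pics/scene0.png

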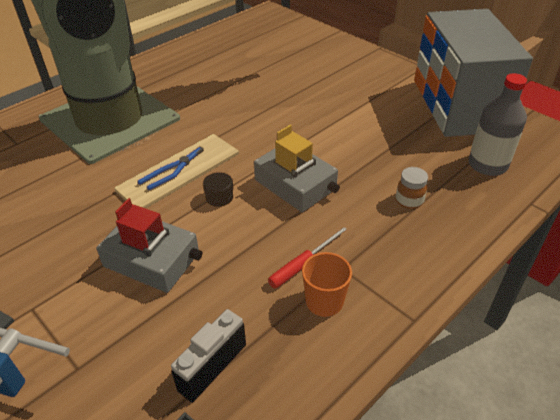

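View pics/top0.png

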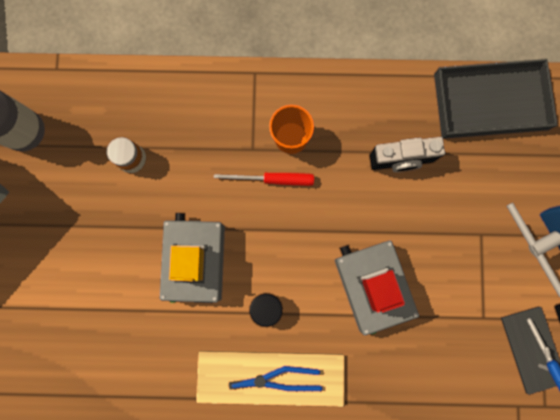

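The scene shows the red box (about 150,240) and the yellow box (about 295,170). In the top view the red deck is centred near (377,288) with its rear up and to the left, and its hood is near (384,292). Next I measure the red box pose.

```bash
cat > h.py <<'E'
import numpy as np,cv2
from workcell import *
def cast(cal,uv,z):
    K=np.array(cal["K"]);E=np.array(cal["extrinsics"]);R,t=E[:3,:3],E[:3,3]
    c=-R.T@t;d=R.T@np.linalg.solve(K,[uv[0],uv[1],1]);return c+d*(z-c[2])/d[2]
def proj(cal,p):
    K=np.array(cal["K"]);E=np.array(cal["extrinsics"]);q=K@(E[:3,:3]@np.array(p)+E[:3,3]);return q[:2]/q[2]
E
python3 - <<'E'
from h import *
im=cv2.imread("pics/top0.png");hsv=cv2.cvtColor(im,cv2.COLOR_BGR2HSV);cal=get_calibration("top")
roi=np.zeros(im.shape[:2],np.uint8);roi[230:350,325:430]=255
g=((hsv[...,1]<60)&(hsv[...,2]>85)).astype(np.uint8)*255
r=(((hsv[...,0]<6)|(hsv[...,0]>174))&(hsv[...,1]>170)).astype(np.uint8)*255
m=cv2.morphologyEx((g|r)&roi,cv2.MORPH_OPEN,np.ones((5,5)))
c=max(cv2.findContours(m,0,2)[0],key=cv2.contourArea)
rc=cv2.minAreaRect(c);b=cv2.boxPoints(rc);print(b.tolist())
w=np.array([cast(cal,p,60) for p in b]);print(w.round(1).tolist(),w.mean(0));print(np.linalg.norm(np.diff(w,axis=0),axis=1))
cr=max(cv2.findContours(r&roi,0,2)[0],key=cv2.contourArea);br=cv2.boxPoints(cv2.minAreaRect(cr));print("red",br.tolist(),[cast(cal,p,127).round(1).tolist() for p in br])
v=cv2.resize(im[225:355,320:440],None,fx=4,fy=4)
for q,col in((b,(0,255,0)),(br,(255,0,0))): cv2.polylines(v,[((q-[320,225])*4).astype(int)],True,col,1)
cv2.imwrite("pics/m.png",v)
E
```

```text
[[334.62139892578125, 258.63250732421875], [390.8797607421875, 238.9420928955078], [417.9599609375, 316.31402587890625], [361.70159912109375, 336.00445556640625]]
[[528.5, -118.4, 60.0], [567.4, -223.2, 60.0], [426.4, -272.2, 60.0], [388.7, -169.1, 60.0]] [ 477.75672055 -195.72747872   60.        ]
[111.88209292 149.32908743 109.76985655]
red [[361.5018310546875, 280.55487060546875], [391.95416259765625, 269.2762451171875], [404.8853759765625, 304.19061279296875], [374.43304443359375, 315.46923828125]] [[490.3, -158.1, 127.0], [510.7, -210.4, 127.0], [452.0, -232.2, 127.0], [431.9, -180.2, 127.0]]
```

View pics/m.png

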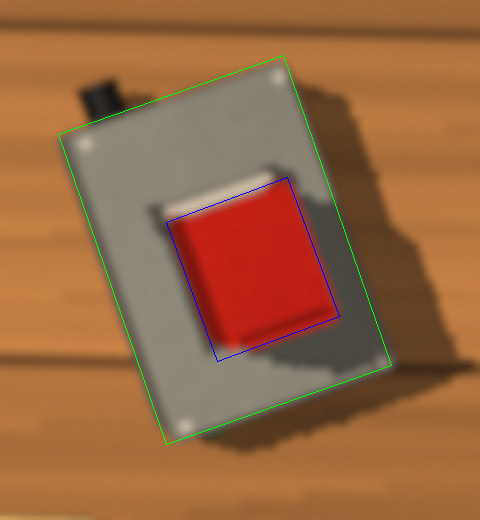

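{"method": "send_rows", "body": {
  "motion": [
    [[0,0,5,4,-3.7,0,0],[0,0,10,8,-7.4,0,0],[0,0,15,12,-11.1,0,0],[0,0,20,16.4,-15.2,0,0],[0,0,25,20.5,-19,0,0]]
  ]
}}

```text
time: 0.72
tool_pos: [358.4, 362.9, 231.2]
tcp_rot: [[-0.985, -0.17, 0.0], [-0.17, 0.985, -0.0], [0.0, -0.0, -1.0]]
contact_force: [0.9, 0.4, 0.1]
grip_width: 0.0
grasp_force: 0.0
```

{"method": "send_rows", "body": {
  "motion": [
    [[0,0,2,4,-3.7,0,0],[0,0,4,8,-7.4,0,0],[0,0,6,12,-11.4,0,0],[0,0,8,11.6,-16,0,0],[0,0,10.1,11,-21,0,0]]
  ]
}}

```text
time: 1.35
tool_pos: [467.0, 153.0, 230.8]
tcp_rot: [[-0.941, -0.339, -0.001], [-0.339, 0.941, -0.0], [0.001, -0.0, -1.0]]
contact_force: [0.9, -0.2, -0.1]
grip_width: 0.2
grasp_force: 0.0
```

{"method": "send_rows", "body": {
  "motion": [
    [[0,0,0,-1,-5.5,0,0],[0,0,0,-2,-11,0,0],[0,0,0,-3,-16.5,0,0],[0,0,0,-4,-22,0,0],[0,0,0,-5,-27.5,0,0]]
  ]
}}

```text
time: 1.98
tool_pos: [416.5, -122.2, 231.2]
tcp_rot: [[-0.941, -0.338, 0.0], [-0.338, 0.941, -0.0], [0.0, -0.0, -1.0]]
contact_force: [2.3, -0.5, -0.5]
grip_width: -0.2
grasp_force: 0.0
```

{"method": "send_rows", "body": {
  "motion": [
    [[0,0,0,-0.3,-5,0,0],[0,0,0,-0.6,-9.7,-1,0],[0,0,0,-0.6,-9.7,-5.5,0],[0,0,0,-0.6,-9.7,-10.2,0],[0,0,0,-0.6,-9.7,-10.2,0]]
  ]
}}

```text
time: 2.6
tool_pos: [410.1, -216.8, 127.6]
tcp_rot: [[-0.941, -0.339, -0.004], [-0.339, 0.941, 0.002], [0.003, 0.003, -1.0]]
contact_force: [-0.0, 0.3, 0.5]
grip_width: 0.2
grasp_force: 0.0
```

```bash
python3 - <<'E'
from h import *
s=state();print(s["tool_pos"])
w=snapshot("wrist");sc=snapshot("scene");cal=get_calibration("scene")
p=proj(cal,s["tool_pos"]).astype(int);print(p)
a=cv2.resize(sc[170:320,70:230],(533,500));b=cv2.resize(w,(560,420))
cv2.imwrite("pics/w1.png",np.hstack([a[:420,:420] if 0 else cv2.resize(a,(400,375)),cv2.resize(w,(400,375))])[:,:,::-1])
E
```

```text
[ 410.05688957 -216.84499     127.55700118]
[107 201]
```

View pics/w1.png

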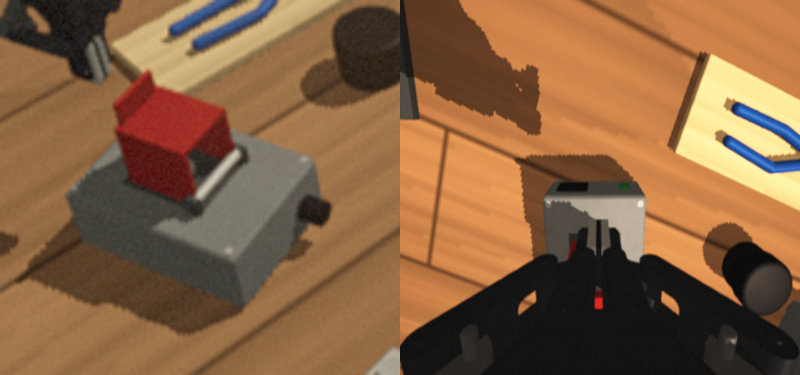

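{"method": "send_rows", "body": {
  "motion": [
    [[0,0,0,1.3,0.2,-0.4,0],[0,0,0,2.4,0.55,-0.3,0],[0,0,0,3.3,0.9,0.4,0],[0,0,0,4.3,1.2,1.1,0],[0,0,0,5.4,1.6,1.6,0]]
  ]
}}

```text
time: 3.32
tool_pos: [466.0, -201.2, 146.2]
tcp_rot: [[-0.941, -0.338, 0.001], [-0.338, 0.941, -0.0], [-0.001, -0.001, -1.0]]
contact_force: [-1.4, -0.6, 0.5]
grip_width: 0.1
grasp_force: 0.4
```

```bash
python3 - <<'E'
from h import *
s=state();print(s["tool_pos"])
sc=snapshot("scene");cv2.imwrite("pics/s2.png",cv2.resize(sc[150:310,60:240],(540,480))[:,:,::-1])
E
```

```text
[ 466.00707626 -201.24554225  146.19191835]
```

View pics/s2.png

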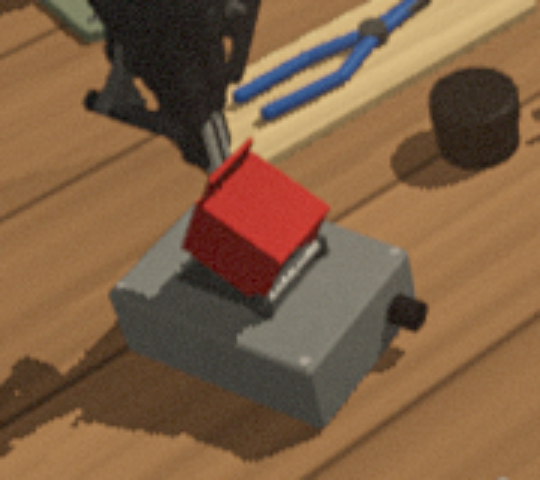

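The guard is opening and the finger is on the tab, so I continue along the arc.

{"method": "send_rows", "body": {
  "motion": [
    [[0,0,0,1,0.35,0.3,0],[0,0,0,2.1,0.75,0.4,0],[0,0,0,3.3,1.2,0.4,0],[0,0,0,4.4,1.6,0.3,0],[0,0,0,5.4,1.9,0,0]]
  ]
}}

```text
time: 4.0
tool_pos: [519.9, -182.1, 145.0]
tcp_rot: [[-0.941, -0.338, -0.0], [-0.338, 0.941, -0.0], [0.0, -0.0, -1.0]]
contact_force: [-0.3, -0.5, -0.2]
grip_width: -0.3
grasp_force: 0.0
```

{"method": "send_rows", "body": {
  "motion": [
    [[0,0,0,0,0,1,0],[0,0,0,-3,-1,3,0],[0,0,0,-7,-2.5,3,0],[0,0,0,-9.6,-3.4,2,0],[0,0,0,-9.6,-3.4,2,0]]
  ]
}}

```text
time: 4.62
tool_pos: [421.5, -217.6, 165.7]
tcp_rot: [[-0.942, -0.336, -0.001], [-0.336, 0.942, -0.001], [0.001, -0.0, -1.0]]
contact_force: [1.3, 0.3, 0.4]
grip_width: 0.1
grasp_force: 0.0
```

```bash
python3 - <<'E'
from h import *
s=state();print(s["tool_pos"])
sc=snapshot("scene");t=snapshot("top")
cv2.imwrite("pics/s3.png",np.hstack([cv2.resize(sc[150:310,60:240],(450,400)),cv2.resize(t[220:360,310:450],(400,400))])[:,:800,::-1])
E
```

```text
[ 421.45692857 -217.5720843   165.66142091]
```

View pics/s3.png

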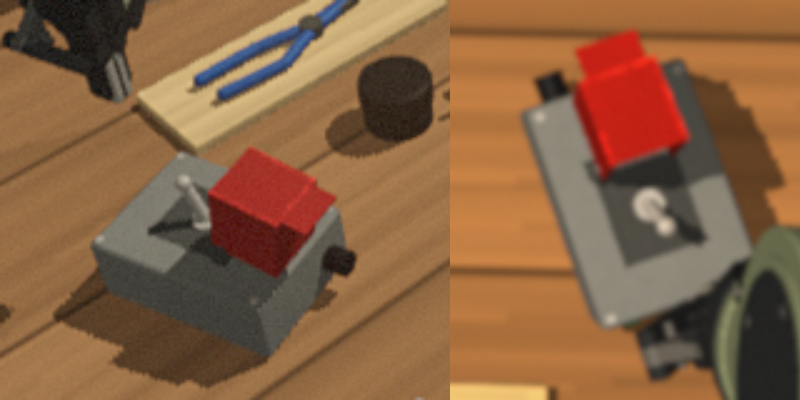

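The guard is laid back at its stop and the toggle shows, leaning forward, with its ball near (185,182) in the left crop. Now I push it over to the rear.

{"method": "send_rows", "body": {
  "motion": [
    [[0,0,0,0,0.1,-4,0],[0,0,0,0,0.15,-7.8,0],[0,0,0,1,0.5,-7.8,0],[0,0,0,2,0.8,-7.8,0],[0,0,0,2.8,1.1,-7.8,0]]
  ]
}}

```text
time: 5.35
tool_pos: [452.5, -205.5, 88.6]
tcp_rot: [[-0.941, -0.338, 0.002], [-0.338, 0.941, -0.001], [-0.001, -0.001, -1.0]]
contact_force: [-1.7, -1.8, 0.9]
grip_width: -0.2
grasp_force: 0.9
```

{"method": "send_rows", "body": {
  "motion": [
    [[0,0,0,0.5,0.2,0,0],[0,0,0,0.9,0.3,0,0],[0,0,0,1.2,0.4,0,0],[0,0,0,1.2,0.4,0,0]]
  ]
}}

```text
time: 5.85
tool_pos: [463.3, -201.5, 87.3]
tcp_rot: [[-0.941, -0.338, 0.0], [-0.338, 0.941, -0.0], [-0.0, -0.0, -1.0]]
contact_force: [0.0, -0.8, -0.4]
grip_width: 0.1
grasp_force: 0.1
```

{"method": "send_rows", "body": {
  "motion": [
    [[0,0,0,0.15,0.05,0,0],[0,0,0,0.3,0.1,0,0],[0,0,0,0.3,0.1,0,0]]
  ]
}}

```text
time: 6.22
tool_pos: [466.2, -200.5, 87.2]
tcp_rot: [[-0.941, -0.338, 0.0], [-0.338, 0.941, -0.0], [-0.0, -0.0, -1.0]]
contact_force: [-0.6, -0.3, -0.2]
grip_width: -0.2
grasp_force: 0.4
```

{"method": "send_rows", "body": {
  "motion": [
    [[0,0,0,0.1,0.03,0,0],[0,0,0,0.2,0.07,0,0],[0,0,0,0.2,0.07,0,0]]
  ]
}}

```text
time: 6.6
tool_pos: [468.2, -199.8, 87.2]
tcp_rot: [[-0.941, -0.338, 0.0], [-0.338, 0.941, -0.0], [-0.0, -0.0, -1.0]]
contact_force: [-0.5, -0.7, 0.4]
grip_width: -0.0
grasp_force: 0.4
```

{"method": "send_rows", "body": {
  "motion": [
    [[0,0,0,0.1,0.03,0,0],[0,0,0,0.2,0.07,0,0]]
  ]
}}

```text
time: 6.85
tool_pos: [469.2, -199.4, 87.1]
tcp_rot: [[-0.941, -0.338, -0.002], [-0.338, 0.941, -0.0], [0.002, 0.0, -1.0]]
contact_force: [-8.0, -3.8, -0.4]
grip_width: 0.0
grasp_force: 4.3
```

```bash
python3 - <<'E'
from h import *
s=state();print(s["tool_pos"],s["contact_force"])
sc=snapshot("scene");t=snapshot("top")
cv2.imwrite("pics/s4.png",np.hstack([cv2.resize(sc[150:310,60:240],(450,400)),cv2.resize(t[220:360,310:450],(350,400))])[:,:800,::-1])
E
```

```text
[ 469.1619937  -199.43840756   87.08743771] [-8.04561838 -3.79524424 -0.38126199]
```

View pics/s4.png

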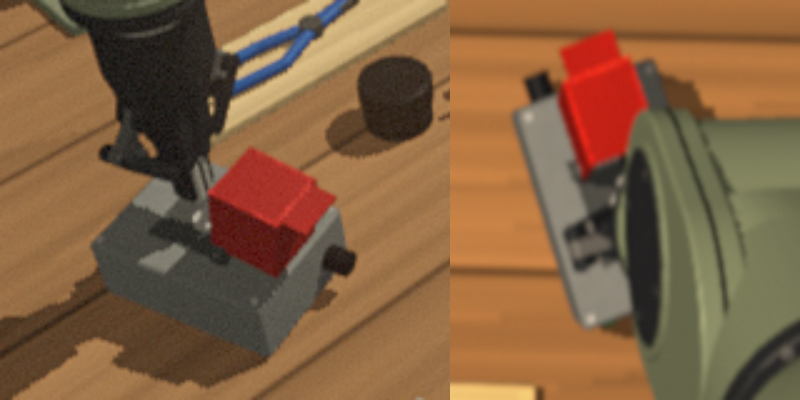

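The force jumped to 9 N, so the toggle is at its rear stop, and the picture shows the ball beside the hinge. I back off, lift, and go over to behind the guard.

{"method": "send_rows", "body": {
  "motion": [
    [[0,0,0,-1.5,-0.5,0,0],[0,0,0,-3,-1,1,0],[0,0,0,-3,-1,5,0],[0,0,0,-3,-1,9.5,0],[0,0,0,-3,-1,9.5,0]]
  ]
}}

```text
time: 7.58
tool_pos: [440.9, -209.8, 185.4]
tcp_rot: [[-0.941, -0.338, 0.005], [-0.338, 0.941, -0.002], [-0.004, -0.004, -1.0]]
contact_force: [-0.6, -0.3, -0.6]
grip_width: -0.1
grasp_force: 0.0
```

```bash
python3 - <<'E'
from h import *
s=state();print(s["tool_pos"],s["contact_force"])
sc=snapshot("scene");t=snapshot("top")
cv2.imwrite("pics/s5.png",np.hstack([cv2.resize(sc[150:310,60:240],(450,400)),cv2.resize(t[220:360,310:450],(350,400))])[:,:800,::-1])
E
```

```text
[ 440.87086541 -209.75145587  185.43851868] [-0.59877564 -0.25063364 -0.56922197]
```

View pics/s5.png

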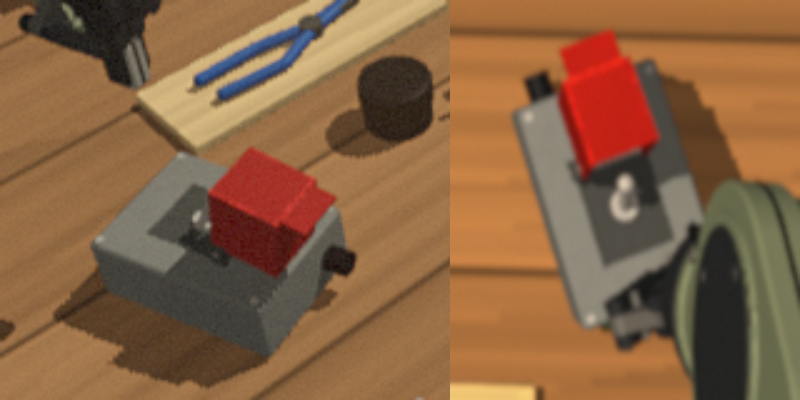

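The toggle ball now leans to the rear (about (625,183) in the right crop), and the box and guard have not moved.

{"method": "send_rows", "body": {
  "motion": [
    [[0,0,0,4.5,1.6,0,0],[0,0,0,9,3.2,0,0],[0,0,0,13.5,4.8,0,0],[0,0,0,16.7,6,0,0],[0,0,0,16.7,6,-2,0]]
  ]
}}

```text
time: 8.3
tool_pos: [608.7, -147.4, 161.3]
tcp_rot: [[-0.94, -0.34, 0.001], [-0.34, 0.94, 0.001], [-0.001, 0.0, -1.0]]
contact_force: [-0.8, -0.7, -0.6]
grip_width: 0.1
grasp_force: 0.0
```

{"method": "send_rows", "body": {
  "motion": [
    [[0,0,0,0,0,-3,0],[0,0,0,0,0,-6,0],[0,0,0,0,0,-6,0]]
  ]
}}

```text
time: 8.68
tool_pos: [605.8, -148.8, 100.0]
tcp_rot: [[-0.941, -0.338, -0.004], [-0.338, 0.941, 0.001], [0.004, 0.002, -1.0]]
contact_force: [-0.1, -0.2, 1.8]
grip_width: -0.1
grasp_force: 0.0
```

{"method": "send_rows", "body": {
  "motion": [
    [[0,0,0,-1.9,-0.65,0.1,0],[0,0,0,-2.5,-0.9,0.5,0],[0,0,0,-3.5,-1.25,1.8,0],[0,0,0,-4.5,-1.6,2.8,0],[0,0,0,-5.5,-2,3.6,0]]
  ]
}}

```text
time: 9.3
tool_pos: [551.7, -169.4, 139.3]
tcp_rot: [[-0.941, -0.338, 0.001], [-0.338, 0.941, -0.0], [-0.0, -0.001, -1.0]]
contact_force: [0.3, 0.3, -0.6]
grip_width: -0.2
grasp_force: 0.1
```

```bash
python3 - <<'E'
from h import *
s=state();print(s["tool_pos"],s["contact_force"])
sc=snapshot("scene");t=snapshot("top")
cv2.imwrite("pics/s6.png",np.hstack([cv2.resize(sc[130:310,50:250],(450,400)),cv2.resize(t[220:360,310:450],(350,400))])[:,:800,::-1])
E
```

```text
[ 551.65321232 -169.41922696  139.26832987] [ 0.29284691  0.26951566 -0.63820086]
```

View pics/s6.png

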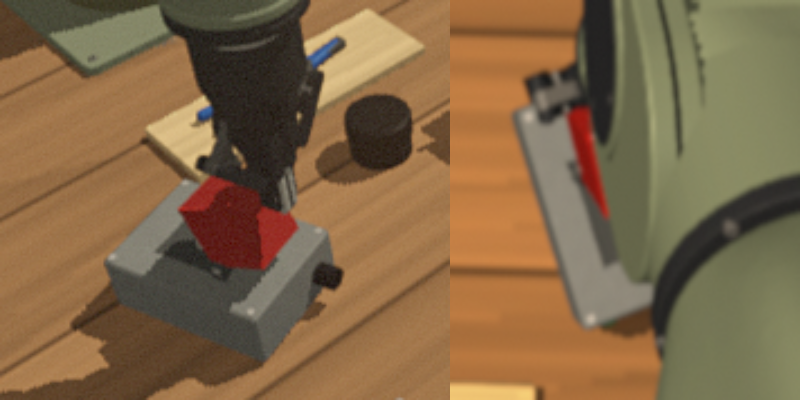

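The guard is standing up at about 1.2 rad with the finger behind its tab. I keep pushing past the tipping point, then retreat up.

{"method": "send_rows", "body": {
  "motion": [
    [[0,0,0,-1.2,-0.45,0.5,0],[0,0,0,-2.4,-0.9,0.8,0],[0,0,0,-3.4,-1.2,0.9,0],[0,0,0,-4.5,-1.6,1,0],[0,0,0,-5.6,-2,1,0]]
  ]
}}

```text
time: 10.02
tool_pos: [495.4, -189.4, 148.3]
tcp_rot: [[-0.941, -0.338, 0.0], [-0.338, 0.941, -0.0], [0.0, -0.0, -1.0]]
contact_force: [-0.1, -0.3, -0.4]
grip_width: 0.1
grasp_force: 0.0
```

{"method": "send_rows", "body": {
  "motion": [
    [[0,0,0,0.5,0.2,1,0],[0,0,0,1,0.4,5,0],[0,0,0,5,5,9,0],[0,0,0,5,10,12,0],[0,0,0,5,15,12,0]]
  ]
}}

```text
time: 10.65
tool_pos: [547.3, -36.8, 270.8]
tcp_rot: [[-0.941, -0.338, 0.004], [-0.338, 0.941, 0.001], [-0.004, -0.001, -1.0]]
contact_force: [1.4, -0.4, 0.4]
grip_width: 0.1
grasp_force: 0.0
```

{"method": "send_rows", "body": {
  "motion": [
    [[0,0,0,0,5,0,0],[0,0,0,0,10,0,0],[0,0,0,0,12,0,0],[0,0,0,0,12,0,0]]
  ]
}}

```text
time: 11.15
tool_pos: [546.2, 82.9, 268.8]
tcp_rot: [[-0.94, -0.341, 0.0], [-0.341, 0.94, 0.001], [-0.001, 0.001, -1.0]]
contact_force: [-0.3, 0.5, -0.2]
grip_width: 0.2
grasp_force: 0.0
```

```bash
python3 - <<'E'
from h import *
s=state();print(s["tool_pos"],s["contact_force"],s["time"])
sc=snapshot("scene");t=snapshot("top")
cv2.imwrite("pics/s7.png",np.hstack([cv2.resize(sc,(400,300)),cv2.resize(t,(400,300))])[:,:,::-1])
v=np.vstack([np.hstack([cv2.resize(sc[170:310,60:210],(400,300)),cv2.resize(t[220:360,310:450],(400,300))]),np.hstack([cv2.resize(sc,(400,300)),cv2.resize(t,(400,300))])])
cv2.imwrite("pics/s7.png",v[:,:,::-1])
E
```

```text
[546.17291584  82.88537784 268.78282501] [-0.32492192  0.53854525 -0.22747041] 11.15
```

View pics/s7.png

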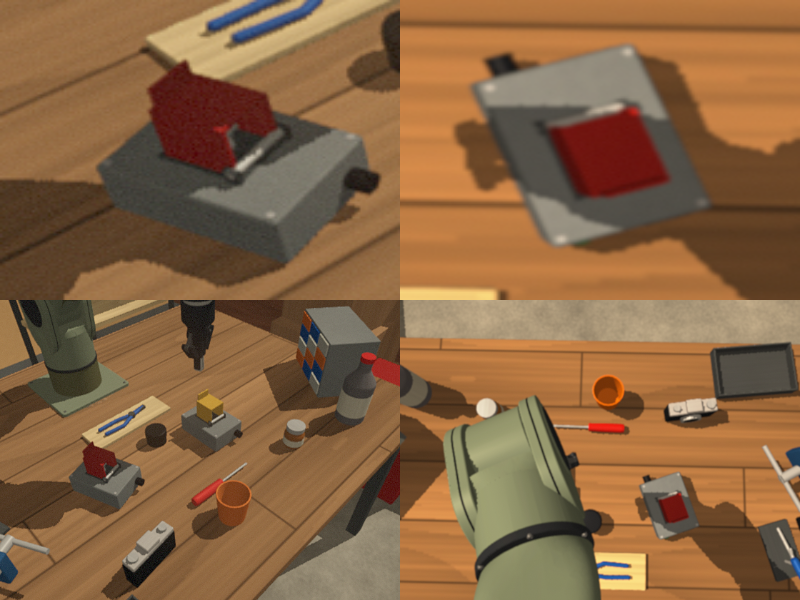

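The hood is down on the deck at its first-picture pixels (corners about (362,280) and (404,305) in the top view), with the toggle leaning to the rear inside it. Neither box nor any other item has moved, so I hand in.

```bash
python3 -c "
from workcell import *
print(hand_in())"
```

```text
the job is handed in; nothing more can be done
None
```

The job is handed in at about 11 s: I opened the red guard, flipped its toggle fully to the rear stop, and dropped the guard shut again; in the last pictures neither box nor anything else had moved.

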